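# Free the shaker: park its transit lock pin

### The arm

A 6-joint arm with a two-finger parallel gripper is mounted at the origin on the work surface. World frame = base frame: x ahead of the robot, y to its left, z up, the work surface at z = 0. Lengths are in m, angles in rad, forces in N, time in s.
With the tool pointing down it reaches from about 0.425 to 0.925 m from the base axis. Payload 12.5 kg.
Tool frame: the origin (TCP) lies at the very end of the fingers, on their centre line; the grasp point (between the pads) lies 19 mm behind it (arm.grip_depth is the distance from the TCP to the grasp point, in m); z points along the fingers, y is the line along which they close (so a half turn about z gives the same grasp; the last joint's range is limited). The gripper opens to 85 mm and grips with 20 to 120 N. Pads are 22 mm wide; open, the fingers measure 114 mm over their backs; the gripper's body (76 mm by 85 mm) begins 54 mm behind the grasp point. The pads swing forward as they close: fully open they stand 13 mm farther back than shut.
Start: joints at [-1.268, 0.491, 1.559, -0, 1.092, -0.106], TCP at [0.248, -0.574, 0.231] pointing down, gripper open.
Joint ranges: [-3.1, 3.1], [-0.84, 2.19], [0.05, 2.79], [-1.13, 4.28], [0.06, 2.93], [-2.69, 2.69]. Speed limits (rad/s): [2.22, 2.22, 2.79, 3.14, 3.14, 3.14].

### API

Orientations are given as a 3x3 rotation matrix whose columns are the frame's x, y, z axes.
In Python, from bench import arm, read_camera, camera_info gives the robot as it stands. The module is installed in compiled form; this text tells all that it offers.
- The arm moves only by the tool carry_out, never from a script. Its arguments are lists of equal length, an entry for each row: "dp": the shift along the tool's x, y, z each as a share of 20 mm, from -1 to 1, a list of three; "rot": the turn, a rotation vector about the tool's x, y, z each as a share of 0.08 rad, from -1 to 1, a list of three; "claw": the closure, from -1 (fully open) to 1 (shut). In form: {"dp": [[tx, ty, tz], ...], "rot": [[ax, ay, az], ...], "claw": [claw, ...]}. A call has exactly 5 rows; each row shifts and turns the commanded pose from where the row before left it, along the tool's axes as they then stand; what a row does not reach is not made up. A row lasts 1/12 s, in which the tool goes at most 41.7 mm and 7.16 degrees, less where a joint would pass 70% of its speed; a pose out of reach is approached as far as the arm can. A call with a number of a shift or a turn outside -1 to 1 is refused whole. A call with a gripper value outside its range is refused whole. The fingers move at their own pace and stop on an object; "newtons" is the grip in N (left out, the last holds). Time passes only in rows, so rows that do not move let the fingers close, or fill a call up. It gives the time, the measured TCP pose, the force, the opening and the grip force at its end, in the units of the state.
- arm.get_obs(): the state, without advancing time (a new reading comes with each control period).
- read_camera(name): name is "side" or "top"; returns the picture (480x640x3 uint8, blue, green, red); there is no depth.
- camera_info(name): a dict with "fov_y" (degrees; the focal length in pixels is half the picture's height over the tangent of half this angle, whatever the lens; pixels are square), "cx", "cy" (the principal point, pixels), "dist_coeffs" ([k1, k2, p1, p2, k3] as OpenCV has them; the pictures are not rectified), "R" (3x3) and "t" (3): a world point X has camera coordinates R X + t. Camera axes: x right, y down, z forward; pixel columns grow to the right and rows downward; lengths in m; the calibration is good to about 2 mm. A picture is of the moment at which its call begins. camera_info takes no time and is no camera call.
- arm.close_job(): hands the job in; it is judged then, once.
The state is a dict: "time": time; "q": joint angles; "joint_velocities": joint speeds; "tau": joint torques, N m; "eef_pos": TCP position; "eef_rot": TCP orientation; "ft_force": force on the tool from outside, world axes, zero at the start; "wrist_torque": the same for the moment, N m; "grip_width": finger opening in m; "grasp_force": force on a finger pad.
Only numpy, scipy, OpenCV 4.12 (cv2) and the standard library are available. Lean on these libraries where they do the work, as an engineer would, in place of code of your own. Each camera call takes 0.05 s, during which the arm holds its last target. There are 200 camera calls.

### The job

Unlock the bench shaker for use: draw the red-knobbed lock pin straight up out of its bore in the shaker's rail and park it upright, wholly inside the notch of the yellow fork, lowering it in your grip (not dropping it) until its collar rests on the fork. Leave the black-knobbed guide pin seated in its bore.

Things in the scene. Friction and masses are not known exactly. Their poses are not given: they have to be found in the camera images.
- lock_pin_grip (a point): Middle of the red knob of the loose lock pin (0.15 kg), on its axis; z up. Round knob 28 mm wide, 46 tall (grip here, any yaw); below it a steel collar 52 wide, 5 thick; below that a shank 12 wide, 50 long. This point is 23 mm above the collar's top, 28 above its underside, 78 above the shank's tip. It starts with the collar on the rail, the shank loose (about 1.5 mm play) in a bore.
- guide_pin_grip (a point): Middle of the black knob of the guide pin, a loose pin of the same form and sizes as the lock pin, in the other bore of the rail, 150 mm away. Which bore holds which pin varies. It stays where it is.
- notch (a point): Middle of the notch in the yellow fork, on the fork's top face (z = 95 mm). Fork: fixed level plate 96 mm wide, 10 thick; nothing above it, 85 mm free below the notch. Notch 28 mm wide (y), 60 long (x), open above, below and at its -x end, closed at +x. The collar rests on the two prongs. The fork stands left or right of the shaker, turned up to 0.5 rad.
- shaker: Fixed white and blue shaker, 260 x 280 mm; origin at the centre of its underside, x to the back. At its front an aluminium rail, 60 mm wide, 280 long (y), top at z = 104 mm, with two vertical bores at x = -75, y = -75 and +75 mm. Behind it a deck (top at z = 88 mm) with three capped jars 60 mm wide in a row at x = +75 mm, tops at z = 163 mm.

How it is judged:
By the outcome, as a careful person would: the job done as asked, in the order asked, and still so for the second after the job is handed in, with the robot touching nothing.
It also fails if it takes over 43 s, if anything falls off the work surface, if the arm or the gripper's body presses on something with over 40 N, if the wrist force passes 120 N, or if a joint passes its speed limit or range.

## Working session

There is one attempt and no reset: what is moved stays moved. The work goes in short steps, Python scripts to look and compute and a tool call to move; the robot and the scene stay as the last step left them, time stands still between calls to the robot, and variables do not carry over. Pictures are saved under pics/ and viewed, at most 10 in all, crops included, and the job is handed in when it is done.

Besides the shell and the picture viewer there is one more tool, called after "Request:" as a command line: name --argument value ..., lists and objects as JSON in quotes. carry_out: Moves the arm, as the interface text tells. Shift numbers are shares of 20 mm and turn numbers shares of 0.08 rad, none past 1 either way. Its arguments: {"type":"object","properties":{"dp":{"type":"array"},"rot":{"type":"array"},"claw":{"type":"array"},"newtons":{"type":"number"}},"required":["dp","rot","claw"]}

```bash
mkdir -p pics; python3 - <<'E'
from bench import arm, read_camera, camera_info
import cv2
for n in("side","top"):
    cv2.imwrite(f"pics/{n}0.png",read_camera(n)); print(n,camera_info(n))
o=arm.get_obs(); print(o['time'],o['eef_pos'],o['eef_rot'],o['grip_width'])
E
```

```text
side {'fov_y': 54.726134346375986, 'cx': 322.8887533085407, 'cy': 239.47303358213173, 'dist_coeffs': array([-0.04348141,  0.        ,  0.        ,  0.        ,  0.        ]), 'R': array([[-0.96360771, -0.26721172, -0.00762114],
       [-0.14495373,  0.54625531, -0.82498094],
       [ 0.22460766, -0.79385328, -0.56510916]]), 't': array([0.54635451, 0.17654696, 0.83118476])}
top {'fov_y': 51.5255225337603, 'cx': 308.68955317299753, 'cy': 231.49998647137838, 'dist_coeffs': array([0.04807108, 0.        , 0.        , 0.        , 0.        ]), 'R': array([[ 3.46357951e-04, -9.99993058e-01,  3.71003904e-03],
       [-9.96006789e-01, -6.76193153e-04, -8.92749604e-02],
       [ 8.92768493e-02, -3.66430298e-03, -9.96000109e-01]]), 't': array([-0.01337614,  0.553046  ,  1.1194023 ])}
0.1 [ 0.24839308 -0.57330264  0.23077264] [[ 9.17591975e-01  3.97523416e-01 -3.17744143e-04]
 [ 3.97523534e-01 -9.17591484e-01  9.53300962e-04]
 [ 8.74001352e-05 -1.00105209e-03 -9.99999495e-01]] 0.0850521916507671
```

View pics/top0.png

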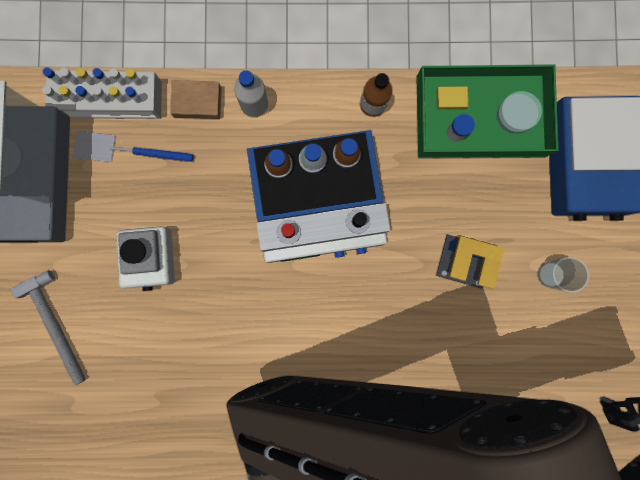

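View pics/side0.png

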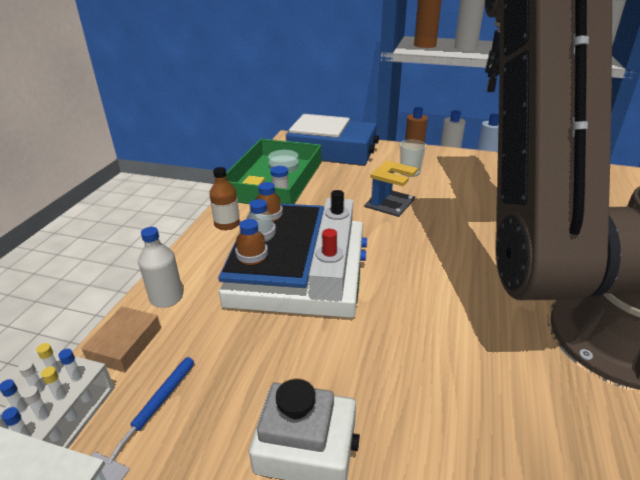

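The top view shows the red knob at about (288,230), the black at (359,219), and the yellow fork at about (476,262) with its notch opening toward the robot. I'll measure these by colour.

```bash
cat > h.py <<'E'
from bench import arm, read_camera, camera_info
import cv2, numpy as np
from scipy.optimize import least_squares
def K(n):
    c=camera_info(n); f=240/np.tan(np.radians(c['fov_y']/2))
    return c,np.array([[f,0,c['cx']],[0,f,c['cy']],[0,0,1]])
def proj(n,X):
    c,k=K(n); return cv2.projectPoints(np.atleast_2d(X).astype(float),cv2.Rodrigues(c['R'])[0],c['t'],k,c['dist_coeffs'])[0][:,0]
def plane(n,uv,z):
    c,k=K(n); p=cv2.undistortPoints(np.array(uv,float).reshape(-1,1,2),k,c['dist_coeffs'])[:,0]
    d=np.c_[p,np.ones(len(p))]@c['R']; o=-c['R'].T@c['t']
    return o+d*((z-o[2])/d[:,2])[:,None]
def blob(im,lo,hi,roi):
    h=cv2.inRange(cv2.cvtColor(im,cv2.COLOR_BGR2HSV),lo,hi); m=np.zeros_like(h); x0,y0,x1,y1=roi
    m[y0:y1,x0:x1]=h[y0:y1,x0:x1]; return m
def cyl(z0,z1,r,x,y):
    a=np.linspace(0,2*np.pi,24); return np.array([[x+r*np.cos(t),y+r*np.sin(t),z] for z in(z0,z1) for t in a])
def hullbox(P):
    return np.r_[P.min(0),P.max(0)]
def tool():
    o=arm.get_obs(); return o,np.array(o['eef_pos']),np.array(o['eef_rot'])
E
python3 - <<'E'
from h import *
t=cv2.imread('pics/top0.png'); s=cv2.imread('pics/side0.png')
rt=blob(t,(0,120,60),(8,255,255),(270,215,305,245))|blob(t,(172,120,60),(180,255,255),(270,215,305,245))
rs=blob(s,(0,150,60),(8,255,255),(310,220,350,260))|blob(s,(172,150,60),(180,255,255),(310,220,350,260))
def fit(mt,ms):
    obs=[]
    for m in(mt,ms):
        y,x=np.nonzero(m); obs.append(np.r_[x.min()-.5,y.min()-.5,x.max()+.5,y.max()+.5])
    f=lambda p:np.r_[hullbox(proj('top',cyl(.109,.155,.014,*p)))-obs[0],hullbox(proj('side',cyl(.109,.155,.014,*p)))-obs[1]]
    r=least_squares(f,[.5,.05]); return r.x,r.fun.round(1)
print('red',fit(rt,rs))
print('black px',plane('top',[(359,219)],.15))
y=blob(t,(18,100,60),(34,255,255),(430,220,520,300))
print('yellow px',cv2.countNonZero(y)); 
c=max(cv2.findContours(y,0,2)[0],key=cv2.contourArea); w=plane('top',c[:,0],.095)
ap=cv2.approxPolyDP(c,3,True)[:,0]; print(ap.tolist(), plane('top',ap,.095)[:,:2].round(4).tolist())
print(cv2.minAreaRect((w[:,:2]*1000).astype(np.float32)))
cr=cv2.resize(t[220:300,430:520],None,fx=8,fy=8,interpolation=cv2.INTER_CUBIC); cv2.imwrite('pics/cr.png',cr[:600])
E
```

```text
red (array([0.54548977, 0.03066388]), array([ 0.1, -0.9,  0.4,  0.5, -1.1, -0.7,  1.3,  1.4]))
black px [[ 0.56765328 -0.11587471  0.15      ]]
yellow px 1710
[[459, 236], [449, 276], [465, 280], [471, 255], [479, 255], [484, 259], [478, 284], [493, 289], [504, 248]] [[0.5373, -0.3361], [0.4516, -0.3125], [0.4432, -0.3461], [0.4965, -0.3604], [0.4965, -0.3774], [0.488, -0.3877], [0.4348, -0.3733], [0.4244, -0.4045], [0.5116, -0.4308]]
((481.50616455078125, -371.93768310546875), (99.93367004394531, 92.74463653564453), 74.16581726074219)
```

View pics/cr.png

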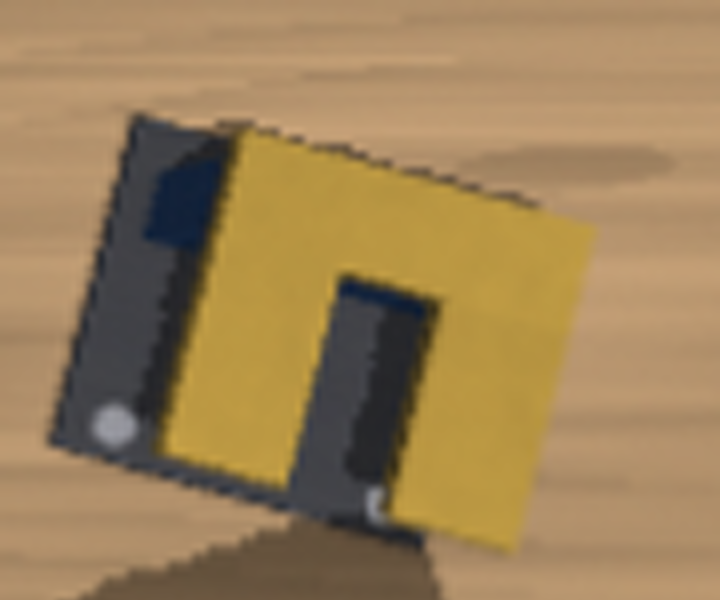

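The fork crop shows the notch clearly, open at its lower end. Its centre comes out at about (0.465, -0.369) and its yaw at about -0.27. The red knob is at (0.5455, 0.0307). I'll move toward the pin now.

Request:
carry_out --dp '[[0.98,-0.84,0],[0.98,-0.84,0],[0.98,-0.84,0],[0.98,-0.84,0],[0.98,-0.84,0]]' --rot '[[0,0,0],[0,0,0],[0,0,0],[0,0,0],[0,0,0]]' --claw '[-1,-1,-1,-1,-1]' --newtons 50

```text
time: 0.52
eef_pos: [0.3053, -0.4562, 0.231]
eef_rot: [[0.918, 0.397, -0.0], [0.397, -0.918, 0.001], [-0.0, -0.001, -1.0]]
ft_force: [1.1, -0.2, 0.6]
grip_width: 0.0856
grasp_force: 0.0
```

Request:
carry_out --dp '[[0.98,-0.84,0],[0.98,-0.84,0],[0.98,-0.84,0],[0.98,-0.84,0],[0.98,-0.84,0]]' --rot '[[0,0,0],[0,0,0],[0,0,0],[0,0,0],[0,0,0]]' --claw '[-1,-1,-1,-1,-1]'

```text
time: 0.93
eef_pos: [0.3618, -0.3402, 0.2311]
eef_rot: [[0.918, 0.397, -0.0], [0.397, -0.918, 0.0], [-0.0, -0.0, -1.0]]
ft_force: [0.2, -0.5, -0.5]
grip_width: 0.0856
grasp_force: 0.0
```

Request:
carry_out --dp '[[0.98,-0.84,0],[0.98,-0.84,0],[0.98,-0.84,0],[0.98,-0.84,0],[0.98,-0.84,0]]' --rot '[[0,0,0],[0,0,0],[0,0,0],[0,0,0],[0,0,0]]' --claw '[-1,-1,-1,-1,-1]'

```text
time: 1.35
eef_pos: [0.4183, -0.2241, 0.2312]
eef_rot: [[0.918, 0.397, -0.0], [0.397, -0.918, 0.0], [-0.0, -0.0, -1.0]]
ft_force: [0.1, -1.0, -0.8]
grip_width: 0.0854
grasp_force: 0.0
```

Request:
carry_out --dp '[[0.98,-0.84,0],[0.98,-0.84,0],[0.98,-0.84,0],[0.98,-0.84,0],[0.98,-0.84,0]]' --rot '[[0,0,0],[0,0,0],[0,0,0],[0,0,0],[0,0,0]]' --claw '[-1,-1,-1,-1,-1]'

```text
time: 1.77
eef_pos: [0.4749, -0.1081, 0.2312]
eef_rot: [[0.918, 0.397, -0.0], [0.397, -0.918, 0.0], [-0.0, -0.0, -1.0]]
ft_force: [-0.1, 0.5, 0.4]
grip_width: 0.0853
grasp_force: 0.0
```

Request:
carry_out --dp '[[0.98,-0.84,0],[0.98,-0.84,0],[0.98,-0.84,0],[0.98,-0.84,0],[0,0,0]]' --rot '[[0,0,0],[0,0,0],[0,0,0],[0,0,0],[0,0,0]]' --claw '[-1,-1,-1,-1,-1]'

```text
time: 2.18
eef_pos: [0.521, -0.0135, 0.231]
eef_rot: [[0.917, 0.4, 0.0], [0.4, -0.917, 0.0], [0.0, -0.0, -1.0]]
ft_force: [-0.7, -0.7, -0.5]
grip_width: 0.0851
grasp_force: 0.0
```

Request:
carry_out --dp '[[0.67,-0.51,0],[0.67,-0.51,0],[0.67,-0.51,0.5],[0,0,0.9],[0,0,0.6]]' --rot '[[0,0,0],[0,0,0],[0,0,0],[0,0,0],[0,0,0]]' --claw '[-1,-1,-1,-1,-1]'

```text
time: 2.6
eef_pos: [0.5443, 0.0279, 0.19]
eef_rot: [[0.917, 0.398, -0.001], [0.398, -0.917, -0.0], [-0.001, -0.0, -1.0]]
ft_force: [0.3, -0.3, 0.2]
grip_width: 0.0856
grasp_force: 0.0
```

```bash
python3 - <<'E'
from h import *
o,p,R=tool(); print(p)
a=read_camera('side')[130:300,230:430]; cv2.imwrite('pics/s1.png',cv2.resize(a,None,fx=3,fy=3))
t=read_camera('top'); 
print(cv2.countNonZero(blob(t,(0,120,60),(8,255,255),(270,215,305,245))))
q=np.array([[p[0],p[1],.155],[p[0],p[1],.109]]); print((proj('side',q)-[230,130])*3)
E
```

```text
[0.54430299 0.02791604 0.19002323]
0
[[300.46379257 303.72708859]
 [300.37268969 365.16964905]]
```

View pics/s1.png

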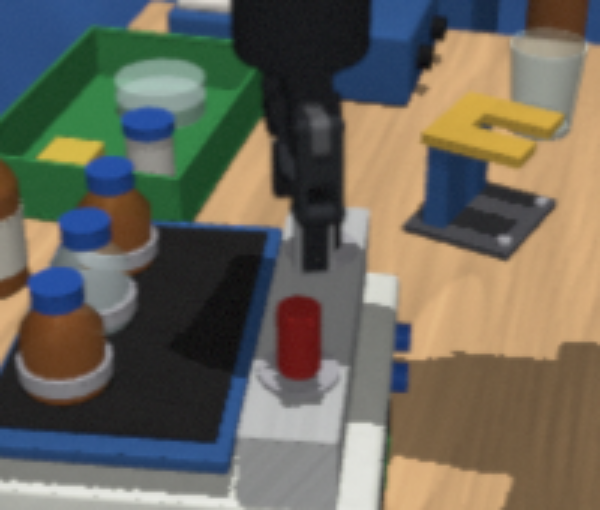

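The fingers stand above the knob, whose top centre is at crop (299,306) against a predicted (300,304). I'll shift about 2 mm, go down and close.

Request:
carry_out --dp '[[0.1,-0.12,0.6],[0,0,0.8],[0,0,0.9],[0,0,0.8],[0,0,0.5]]' --rot '[[0,0,0],[0,0,0],[0,0,0],[0,0,0],[0,0,0]]' --claw '[-1,-1,-1,-1,-1]'

```text
time: 3.12
eef_pos: [0.5452, 0.0301, 0.1186]
eef_rot: [[0.918, 0.397, -0.001], [0.397, -0.918, -0.0], [-0.001, -0.0, -1.0]]
ft_force: [0.3, 0.1, -0.2]
grip_width: 0.0855
grasp_force: 0.0
```

Request:
carry_out --dp '[[0,0,0],[0,0,0],[0,0,0],[0,0,0],[0,0,0]]' --rot '[[0,0,0],[0,0,0],[0,0,0],[0,0,0],[0,0,0]]' --claw '[0,0.3,1,1,1]' --newtons 40

```text
time: 3.53
eef_pos: [0.5458, 0.0305, 0.1203]
eef_rot: [[0.918, 0.397, 0.002], [0.397, -0.918, -0.0], [0.001, 0.001, -1.0]]
ft_force: [-2.8, 0.2, 10.8]
grip_width: 0.0271
grasp_force: 39.0
```

Request:
carry_out --dp '[[0,0,0],[0,0,0],[0,0,0],[0,0,0],[0,0,0]]' --rot '[[0,0,0],[0,0,0],[0,0,0],[0,0,0],[0,0,0]]' --claw '[1,1,1,1,1]'

```text
time: 3.95
eef_pos: [0.5458, 0.0305, 0.1203]
eef_rot: [[0.918, 0.398, 0.001], [0.398, -0.918, -0.0], [0.001, 0.001, -1.0]]
ft_force: [-1.6, 0.1, 3.9]
grip_width: 0.027
grasp_force: 39.1
```

Gripped with little side force. Lifting straight up.

Request:
carry_out --dp '[[0,0,-0.3],[0,0,-0.5],[0,0,-0.6],[0,0,-0.6],[0,0,-0.6]]' --rot '[[0,0,0],[0,0,0],[0,0,0],[0,0,0],[0,0,0]]' --claw '[1,1,1,1,1]'

```text
time: 4.37
eef_pos: [0.5454, 0.0305, 0.1728]
eef_rot: [[0.918, 0.398, 0.0], [0.398, -0.918, -0.0], [0.0, 0.0, -1.0]]
ft_force: [-0.6, -0.4, -1.7]
grip_width: 0.0267
grasp_force: 39.5
```

Request:
carry_out --dp '[[0,0,-0.7],[0,0,-0.7],[0,0,-0.8],[0,0,-0.8],[0,0,-0.7]]' --rot '[[0,0,0],[0,0,0],[0,0,0],[0,0,0],[0,0,0]]' --claw '[1,1,1,1,1]'

```text
time: 4.78
eef_pos: [0.5453, 0.0305, 0.2473]
eef_rot: [[0.918, 0.398, 0.001], [0.398, -0.918, -0.0], [0.001, 0.001, -1.0]]
ft_force: [-0.8, 0.3, -2.0]
grip_width: 0.027
grasp_force: 39.5
```

```bash
python3 - <<'E'
from h import *
o,p,R=tool(); print(p)
c=read_camera('side')[100:300,230:430]; cv2.imwrite('pics/s2.png',cv2.resize(c,None,fx=3,fy=3))
n=plane('top',[(472.75,254.4),(485,257.5),(466.5,280.9),(478.5,285)],.095); print(n.round(4)); m=n.mean(0)
d=np.array([m[0]-p[0],m[1]-p[1],0]); print(m, R.T@d)
E
```

```text
[0.54533344 0.03051684 0.24732498]
[[ 0.4978 -0.3642  0.095 ]
 [ 0.4912 -0.3899  0.095 ]
 [ 0.4413 -0.3492  0.095 ]
 [ 0.4327 -0.3743  0.095 ]]
[ 0.4657257  -0.36940391  0.095     ] [-2.32035369e-01  3.35311171e-01 -1.36370619e-05]
```

View pics/s2.png

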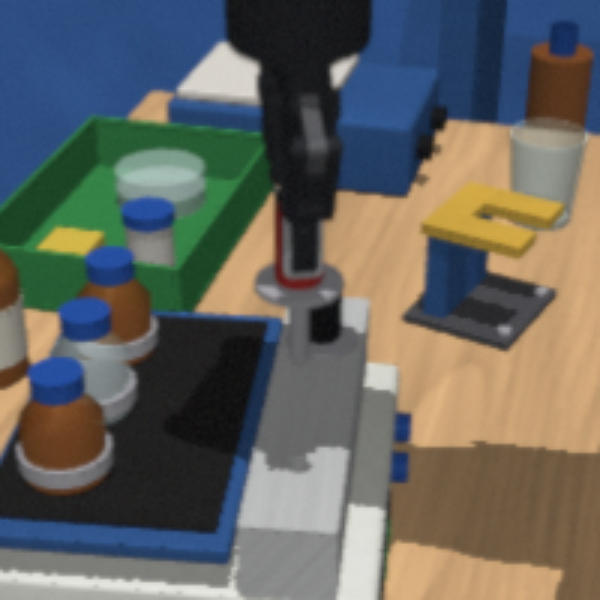

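The pin hangs upright and clear, with its tip at about crop (300,360), and the black pin is still seated. Carrying it to the fork.

Request:
carry_out --dp '[[-0.645,0.93,0],[-0.645,0.93,0],[-0.645,0.93,0],[-0.645,0.93,0],[-0.645,0.93,0]]' --rot '[[0,0,0],[0,0,0],[0,0,0],[0,0,0],[0,0,0]]' --claw '[1,1,1,1,1]'

```text
time: 5.25
eef_pos: [0.5227, -0.0813, 0.2456]
eef_rot: [[0.917, 0.398, 0.0], [0.398, -0.917, -0.0], [0.0, 0.0, -1.0]]
ft_force: [0.3, 0.9, -2.2]
grip_width: 0.0272
grasp_force: 39.6
```

Request:
carry_out --dp '[[-0.645,0.93,0],[-0.645,0.93,0],[-0.645,0.93,0],[-0.645,0.93,0],[-0.645,0.93,0]]' --rot '[[0,0,0],[0,0,0],[0,0,0],[0,0,0],[0,0,0]]' --claw '[1,1,1,1,1]'

```text
time: 5.67
eef_pos: [0.5005, -0.1924, 0.2456]
eef_rot: [[0.918, 0.398, 0.0], [0.398, -0.918, -0.0], [0.0, 0.0, -1.0]]
ft_force: [0.4, 0.1, -1.8]
grip_width: 0.0271
grasp_force: 39.6
```

Request:
carry_out --dp '[[-0.645,0.93,0],[-0.645,0.93,0],[-0.645,0.93,0],[-0.645,0.93,0],[-0.645,0.93,0]]' --rot '[[0,0,0],[0,0,0],[0,0,0],[0,0,0],[0,0,0]]' --claw '[1,1,1,1,1]'

```text
time: 6.08
eef_pos: [0.4783, -0.3034, 0.2455]
eef_rot: [[0.918, 0.397, 0.0], [0.397, -0.918, -0.0], [0.0, 0.0, -1.0]]
ft_force: [-0.5, 0.3, -1.6]
grip_width: 0.0268
grasp_force: 39.6
```

Request:
carry_out --dp '[[-0.645,0.93,0],[-0.645,0.93,0],[-0.645,0.93,0],[0,0,0.5],[0,0,0.5]]' --rot '[[0,0,0],[0,0,0],[0,0,0],[0,0,0],[0,0,0]]' --claw '[1,1,1,1,1]'

```text
time: 6.5
eef_pos: [0.465, -0.3697, 0.225]
eef_rot: [[0.918, 0.396, 0.0], [0.396, -0.918, -0.001], [0.0, 0.001, -1.0]]
ft_force: [0.4, -0.2, -3.4]
grip_width: 0.0271
grasp_force: 39.8
```

Request:
carry_out --dp '[[0,0,0.8],[0,0,0.8],[0,0,0.4],[0,0,0],[0,0,0]]' --rot '[[0,0,0],[0,0,0],[0,0,0],[0,0,0],[0,0,0]]' --claw '[1,1,1,1,1]'

```text
time: 6.92
eef_pos: [0.4656, -0.3684, 0.1852]
eef_rot: [[0.917, 0.398, -0.001], [0.398, -0.917, 0.001], [-0.0, -0.001, -1.0]]
ft_force: [-0.1, 0.1, -2.1]
grip_width: 0.0272
grasp_force: 39.8
```

```bash
python3 - <<'E'
from h import *
o,p,R=tool(); print(p, R.T@np.array([.4657-p[0],-.3694-p[1],0]))
c=read_camera('side')[120:240,320:480]; cv2.imwrite('pics/s3.png',cv2.resize(c,None,fx=5,fy=5,interpolation=cv2.INTER_CUBIC))
print('tip px',(proj('side',[p[0],p[1],p[2]-.0663])-[320,120])*5)
E
```

```text
[ 0.46560329 -0.36843971  0.18523197] [-2.93516552e-04  9.19432013e-04 -5.49219459e-07]
tip px [[403.42008009 218.18669219]]
```

View pics/s3.png

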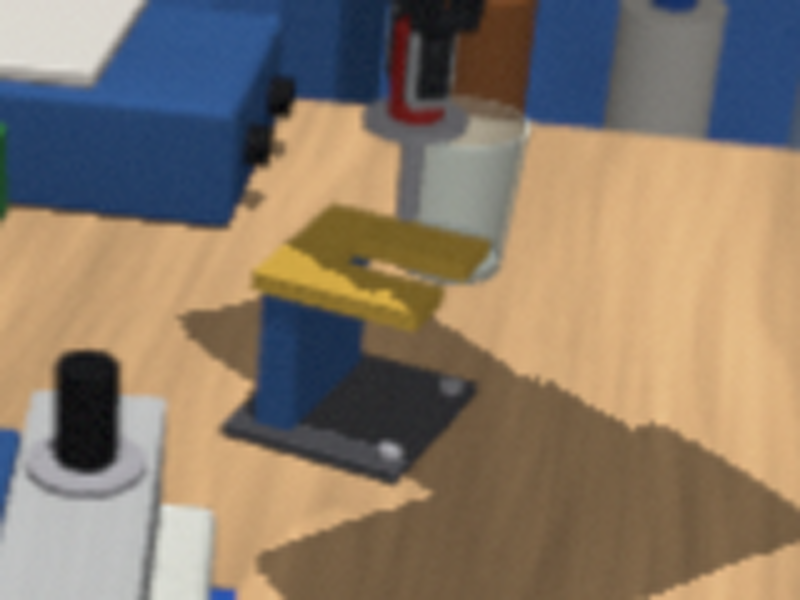

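The pin is upright above the notch, with its tip at crop (408,218), about 1 px from the prediction. Lowering it.

Request:
carry_out --dp '[[0,0.05,0.5],[0,0,0.7],[0,0,0.7],[0,0,0.6],[0,0,0.5]]' --rot '[[0,0,0],[0,0,0],[0,0,0],[0,0,0],[0,0,0]]' --claw '[1,1,1,1,1]'

```text
time: 7.38
eef_pos: [0.4659, -0.3699, 0.1245]
eef_rot: [[0.918, 0.398, 0.0], [0.398, -0.918, -0.0], [0.0, 0.0, -1.0]]
ft_force: [0.4, 0.0, -2.6]
grip_width: 0.0273
grasp_force: 39.8
```

Request:
carry_out --dp '[[0,0,0.2],[0,0,0.1],[0,0,0.1],[0,0,0.05],[0,0,0.0]]' --rot '[[0,0,0],[0,0,0],[0,0,0],[0,0,0],[0,0,0]]' --claw '[1,1,1,1,1]'

```text
time: 7.8
eef_pos: [0.466, -0.37, 0.1166]
eef_rot: [[0.918, 0.398, 0.0], [0.398, -0.918, -0.0], [0.0, 0.001, -1.0]]
ft_force: [0.4, 1.4, -2.1]
grip_width: 0.0274
grasp_force: 39.8
```

Request:
carry_out --dp '[[0,0,0.06],[0,0,0.06],[0,0,0.06],[0,0,0.05],[0,0,0]]' --rot '[[0,0,0],[0,0,0],[0,0,0],[0,0,0],[0,0,0]]' --claw '[1,1,1,1,1]'

```text
time: 8.22
eef_pos: [0.4658, -0.3699, 0.1115]
eef_rot: [[0.918, 0.397, -0.0], [0.397, -0.918, 0.0], [-0.0, -0.0, -1.0]]
ft_force: [0.1, -0.1, -1.8]
grip_width: 0.0271
grasp_force: 39.8
```

Request:
carry_out --dp '[[0,0,0.04],[0,0,0.03],[0,0,0.03],[0,0,0],[0,0,0]]' --rot '[[0,0,0],[0,0,0],[0,0,0],[0,0,0],[0,0,0]]' --claw '[1,1,1,1,1]'

```text
time: 8.63
eef_pos: [0.4659, -0.37, 0.1113]
eef_rot: [[0.918, 0.397, 0.001], [0.398, -0.918, -0.001], [0.0, 0.001, -1.0]]
ft_force: [-4.4, 3.3, 14.5]
grip_width: 0.0268
grasp_force: 41.5
```

Contact shows as 14 N upward at the expected height. I'll check before releasing.

```bash
python3 - <<'E'
from h import *
c=read_camera('side')[120:240,320:480]; cv2.imwrite('pics/s4.png',cv2.resize(c,None,fx=5,fy=5,interpolation=cv2.INTER_CUBIC))
E
```

```text
(no output)
```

View pics/s4.png

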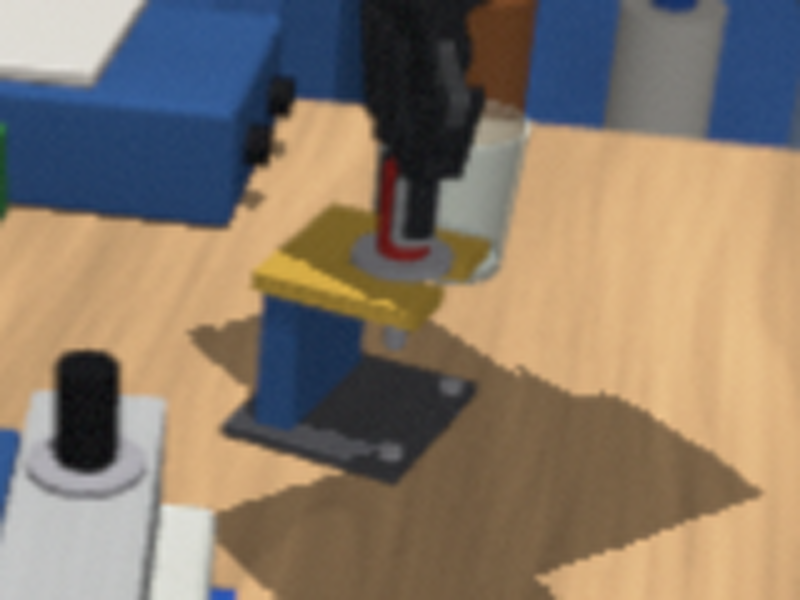

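The collar, at crop (402,257), lies on the prongs, and the shank tip shows below the plate at (393,337). Releasing and rising.

Request:
carry_out --dp '[[0,0,-0.04],[0,0,0],[0,0,0],[0,0,0],[0,0,0]]' --rot '[[0,0,0],[0,0,0],[0,0,0],[0,0,0],[0,0,0]]' --claw '[1,0.3,0,-0.5,-1]' --newtons 20

```text
time: 9.1
eef_pos: [0.4659, -0.37, 0.1104]
eef_rot: [[0.918, 0.398, -0.0], [0.398, -0.918, -0.0], [-0.0, -0.0, -1.0]]
ft_force: [-0.2, -0.8, 0.4]
grip_width: 0.0651
grasp_force: 0.0
```

Request:
carry_out --dp '[[0,0,0],[0,0,0],[0,0,0],[0,0,0],[0,0,0]]' --rot '[[0,0,0],[0,0,0],[0,0,0],[0,0,0],[0,0,0]]' --claw '[-1,-1,-1,-1,-1]'

```text
time: 9.52
eef_pos: [0.4659, -0.3699, 0.1105]
eef_rot: [[0.918, 0.398, -0.0], [0.398, -0.918, -0.0], [-0.0, 0.0, -1.0]]
ft_force: [-0.0, 0.4, 0.4]
grip_width: 0.0855
grasp_force: 0.0
```

Request:
carry_out --dp '[[0,0,-0.4],[0,0,-0.7],[0,0,-0.9],[0,0,-0.9],[0,0,-0.9]]' --rot '[[0,0,0],[0,0,0],[0,0,0],[0,0,0],[0,0,0]]' --claw '[-1,-1,-1,-1,-1]'

```text
time: 9.93
eef_pos: [0.4658, -0.3699, 0.1879]
eef_rot: [[0.918, 0.397, 0.0], [0.397, -0.918, -0.0], [0.0, 0.0, -1.0]]
ft_force: [-0.9, 0.3, -0.6]
grip_width: 0.0856
grasp_force: 0.0
```

Request:
carry_out --dp '[[0,0,-0.9],[0,0,-0.9],[0,0,-0.5],[0,0,0],[0,0,0]]' --rot '[[0,0,0],[0,0,0],[0,0,0],[0,0,0],[0,0,0]]' --claw '[-1,-1,-1,-1,-1]'

```text
time: 10.35
eef_pos: [0.4658, -0.3698, 0.2326]
eef_rot: [[0.918, 0.398, 0.0], [0.398, -0.918, -0.0], [0.0, 0.001, -1.0]]
ft_force: [0.5, -0.1, -0.1]
grip_width: 0.0856
grasp_force: 0.0
```

```bash
python3 - <<'E'
from h import *
c=read_camera('side')[120:240,320:480]; cv2.imwrite('pics/s5.png',cv2.resize(c,None,fx=5,fy=5,interpolation=cv2.INTER_CUBIC))
E
```

```text
(no output)
```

View pics/s5.png

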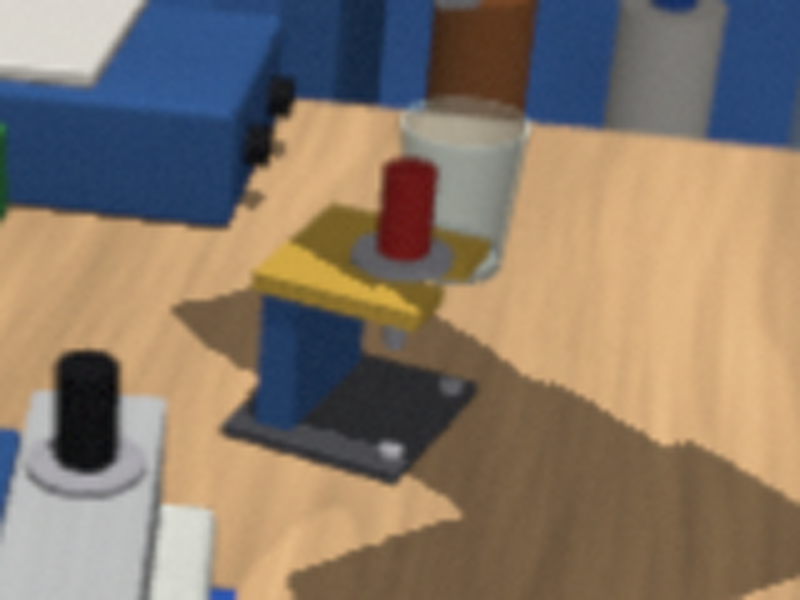

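The red pin stands upright on the fork, collar at crop (402,257), with the gripper clear. The black pin is seated at (87,410).

```bash
python3 -c "
from bench import arm; print(arm.close_job())"
```

```text
the job is handed in; nothing more can be done
None
```

The job is handed in: the lock pin is parked upright in the fork's notch with its collar resting on the prongs, the guide pin is still seated in its bore, and the arm is clear, at about 10.4 s of the 43 s allowed.

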